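# Unload a cured bonded block and gauge its height

### The arm

A 6-joint arm with a two-finger parallel gripper is mounted at the origin on the work surface. World frame = base frame: x ahead of the robot, y to its left, z up, the work surface at z = 0. Lengths are in mm, angles in rad, forces in N, time in s.
With the tool pointing down it reaches from about 350 to 975 mm from the base axis. Payload 7.1 kg.
Tool frame: the origin (TCP) lies midway between the tips of the shut fingers; the grasp point (between the pads) lies 19 mm behind it (ctrl.grip_depth is the distance from the TCP to the grasp point, in mm); z points along the fingers, y is the line along which they close (so a half turn about z gives the same grasp; the last joint's range is limited). The gripper opens to 88 mm and grips with 3 to 60 N. Pads are 20 mm wide; open, the fingers measure 115 mm over their backs; the gripper's body (75 mm by 178 mm) begins 61 mm behind the grasp point.
Start: joints at [1.138, 0.423, 1.63, -0, 1.089, -0.019], TCP at [251.275, 572.246, 192.475] pointing down, gripper open.
Joint ranges: [-3, 3], [-0.9, 2.11], [0.09, 2.58], [-1.31, 4.45], [0.11, 2.69], [-2.54, 2.54]. Speed limits (rad/s): [2.39, 2.39, 3.01, 3.14, 3.14, 3.14].

### API

Orientations are given as a rotation vector (axis times angle).
In Python, from workcell import get_obs, vision, ctrl gives the robot as it stands.
- The arm moves only by the tool step_arm, never from a script. Its argument "plan" is a list of rows, each a list of 7 numbers: the opening, from -1 (shut) to 1 (fully open), then the shift along the tool's x, y, z as a fraction of full scale, then the turn, a rotation vector about the tool's x, y, z as a fraction of full scale. In form: [[fingers, dx, dy, dz, wx, wy, wz], ...]. A call has 1 to 20 rows; each row shifts and turns the commanded pose from where the row before left it, along the tool's axes as they then stand; what a row does not reach is not made up. Full scale, the value 1, is 50 mm for a shift and 0.12 rad for a turn. A row lasts 1/8 s, in which the tool goes at most 62.5 mm and 10.7 degrees, less where a joint would pass 70% of its speed; a pose out of reach is approached as far as the arm can. A call with a number of a shift or a turn outside -1 to 1 is refused whole. A call with a gripper value outside its range is refused whole. The fingers move at their own pace and stop on an object; the grip force is fixed at half the most. Time passes only in rows, so rows that do not move let the fingers close. It gives the time, the measured TCP pose, the force, the opening and the grip force at its end, in the units of the state.
- get_obs(): the state, without advancing time (a new reading comes with each control period).
- vision.get_image(name): name is "scene" or "side" or "wrist"; returns a dict with "pixels" (400x640x3 uint8, red, green, blue), "depth" (400x640 float32, mm along the optical axis (not along the pixel's ray), 0 where there is no reading), "fx", "fy", "cx", "cy" (pixels), "T" (4x4, takes a point from camera to world coordinates); the wrist camera has in their place "T_tool_cam" (4x4, takes a point from camera to tool coordinates, whose origin is the TCP and whose axes are the flange's). Camera axes: x right, y down, z forward; pixel columns grow to the right and rows downward; lengths in mm; the calibration is good to about 2 mm. The wrist camera is an equidistant fisheye: a pixel r from the principal point sees the ray r / f radians off the axis. A picture is of the moment at which its call begins: read the wrist's pose just before it.
- ctrl.close_job(): hands the job in; it is judged then, once.
The state is a dict: "t": time; "qpos": joint angles; "qvel": joint speeds; "joint_torque": joint torques, N m; "ee_pos": TCP position; "orientation": TCP orientation; "ft_force": force on the tool from outside, world axes, zero at the start; "moment": the same for the moment, N m; "width": finger opening in mm; "grasp_force": force on a finger pad.
Only numpy, scipy, OpenCV 4.12 (cv2) and the standard library are available. Lean on these libraries where they do the work, as an engineer would, in place of code of your own. Each camera call takes 0.05 s, during which the arm holds its last target. There are 200 camera calls.

### The job

The rubber-and-steel block under the weight can has cured. Lift the can off by its handle and set it down gently and upright on the cork mat; then take the bridge gauge from its sloping rest and lower it gently so that it stands flat on the surface plate, straddling that block, with its sprung foot on about the middle of the block's top, reading the block's height. Let go of everything, do not shift the block, and leave the other things on the bench where they are.

Things in the scene. Friction and masses are not known exactly. Their poses are not given: they have to be found in the camera images.
- plate: grey cast-iron surface plate, 200 (x) x 300 (y) x 40 mm high, fixed on the bench; origin at the centre of its underside, so its flat top is at z = 40 mm of its own frame; stands at about yaw 0 (within 0.25 rad)
- block: the block to be measured: bonded sandwich of two steel plates with black rubber between, 90 (own x) x 50 (own y) x 32 mm high, 0.45 kg, loose, lying on the surface plate under the weight can; origin at the centre of its underside, z up; long side roughly along the world x (within 0.4 rad)
- spare: a second, lower block of the same make, 75 (x) x 50 (y) x 24 mm, lying bare on the plate about 140 mm to one side of the first; to be left alone
- can: round stainless weight can, closed lid, 84 mm diameter (lid rim 88), 94 mm high to the top of the lid, about 0.8 kg, standing centred on the block; origin at the centre of its underside, z up. An upright loop handle stands over the lid
- can_handle (a point): middle of the can's handle bar (round, 10 mm thick, straight and level for 52 mm along the can's x axis), on the can's axis, 132 mm above its underside; 33 mm of free height between bar and lid
- mat: square cork mat 150 x 150 x 6 mm, fixed on the bench to the left or right of the plate; origin at the centre of its underside; where the can is to be set down
- rest: grey sheet-metal sloping rest for the gauge, base 110 x 118 mm, fixed on the bench on the other side of the plate from the mat; its back leans 30 degrees from vertical, top towards its own -x, which points to the robot's right (world -y, within 0.25 rad); it supports the gauge from behind, up to 54 mm along the gauge's own z, and under its two feet
- gauge: loose gauge 150 mm tall, 0.5 kg: steel U bridge (110 mm along its y, 36 mm along its x), two feet 18 mm wide, opening between them 74 mm wide and 46 mm high; indicator on top. Origin midway between the feet, in the plane of their undersides; z up the spindle. At the start it sits in the rest, z leaning 30 degrees from vertical towards world -y. Upright on a flat surface it stands by itself
- foot_face (a point): centre of the flat underside of the gauge's sprung measuring foot (22 mm disc) midway between the bridge's feet; on the gauge's z axis
- foot (a joint): reading of the gauge in m: how far the foot is pushed up from level with the bridge's feet (0, fully out) to 0.040; with both feet flat on the plate it equals the height of what is under the foot. A light spring pushes it out with 0.5 N at 0 and 1.15 N at 0.032
- scraper: flat steel scraper with a wooden handle, 150 mm long, 45 mm wide, loose, lying across the far edge of the surface plate; bystander
- tin: small lidded jar, 60 mm diameter, 75 mm high, loose, on the bench about 140 mm beyond the mat; bystander
- beaker: clear beaker, 68 mm diameter, 75 mm high, loose, on the bench about 160 mm beyond the rest; bystander
- wrench: wrench 170 mm long, loose, lying at the far edge of the bench between a white tray and an orange button box; bystander
- gauge_grip (a point): middle of the gauge's grey indicator housing, 105 mm above the feet on the gauge's z axis, axes as the gauge's; housing 26 (x) x 48 (y) x 66 mm (z), so z 72 to 138 mm above the feet; round dark face on its +x side; a 12 mm cap of 12 mm diameter above it
Mind the look-alikes: they are no part of the job. What is shaped like the gauge but turquoise or yellow is not meant. Leave any red look-alike of the can alone.

How it is judged:
By the outcome, as a careful person would: the job done as asked, in the order asked, and still so for the second after the job is handed in, with the robot touching nothing.
It also fails if it takes over 58 s, if anything falls off the work surface, if the arm or the gripper's body presses on something with over 40 N, if the wrist force passes 120 N, or if a joint passes its speed limit or range.

## Working session

There is one attempt and no reset: what is moved stays moved. The work goes in short steps, Python scripts to look and compute and a tool call to move; the robot and the scene stay as the last step left them, time stands still between calls to the robot, and variables do not carry over. Pictures are saved under pics/ and viewed, at most 10 in all, crops included, and the job is handed in when it is done.

Besides the shell and the picture viewer there is one more tool, called after "Call:" by a JSON object that holds its "name" and its "arguments". step_arm: Moves the arm, as the interface text tells. Its arguments: {"type":"object","properties":{"plan":{"type":"array","items":{"type":"array","items":{"type":"number","minimum":-1,"maximum":1}}}},"required":["plan"]}

```bash
mkdir -p pics; cat > h.py <<'E'
import numpy as np,cv2
from scipy.spatial.transform import Rotation as R
from workcell import get_obs,vision,ctrl
def cloud(im):
    d=im["depth"];v,u=np.indices(d.shape)
    P=np.stack([(u-im["cx"])*d/im["fx"],(v-im["cy"])*d/im["fy"],d],-1)
    P=P@im["T"][:3,:3].T+im["T"][:3,3]; P[d==0]=np.nan; return P
def save(n,a): cv2.imwrite("pics/"+n+".png",cv2.cvtColor(a,cv2.COLOR_RGB2BGR))
E
python3 - <<'E'
from h import *
for n in("scene","side"):
    im=vision.get_image(n);save(n+"0",im["pixels"]);np.savez(n+"0.npz",**im);print(n,im["T"].round(2).tolist(),im["fx"],(im["depth"]>0).mean())
print(get_obs())
E
```

```text
scene [[-0.44, 0.62, -0.65, 1291.38], [0.9, 0.3, -0.33, 385.71], [-0.01, -0.73, -0.68, 943.14], [0.0, 0.0, 0.0, 1.0]] 467.9426865605135 0.99604296875
side [[1.0, -0.05, 0.03, 510.09], [-0.06, -0.74, 0.67, -732.87], [-0.01, -0.67, -0.74, 972.8], [0.0, 0.0, 0.0, 1.0]] 475.4591530375526 0.9959609375
{'t': 0.1, 'qpos': array([ 1.13801467e+00,  4.23727686e-01,  1.63058358e+00,  2.60361504e-06,
        1.08858790e+00, -1.89892764e-02]), 'qvel': array([ 0.0012876 , -0.00087132, -0.00021749,  0.0002698 , -0.00115667,
       -0.00102849]), 'joint_torque': array([ 1.20834848e-03, -5.45620286e+01, -2.74326253e+01,  6.47119945e-02,
        1.87878089e-02, -3.94817107e-05]), 'ee_pos': array([251.05395341, 571.79205374, 191.81417248]), 'orientation': array([-6.45297422e-01, -3.07430301e+00,  1.99913810e-03]), 'ft_force': array([ 0.22984912, -0.06297596,  0.187246  ]), 'moment': array([-0.03325375,  0.01896685,  0.00889302]), 'grasp_force': 0.0, 'width': 88.12736961821294}
```

View pics/scene0.png

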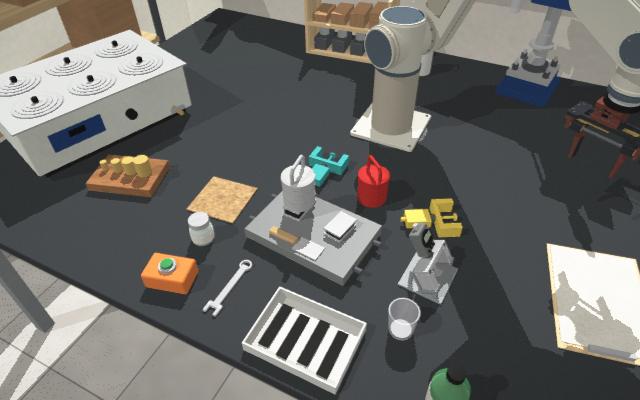

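View pics/side0.png

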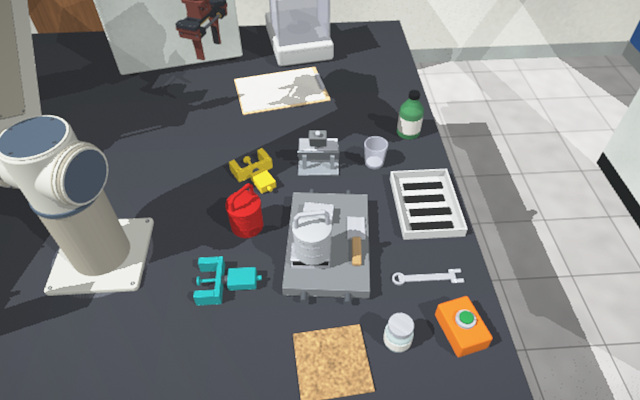

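The can meant is the stainless one at scene (298,185), standing on a block on the plate, not the red one at (373,185). The gauge meant is the grey one in the sheet rest at scene (430,245), not the turquoise one (325,165) or the yellow one (435,218). The mat is at scene (222,199). I'll confirm with an enlarged crop and measure.

```bash
python3 - <<'E'
from h import *
S={n:dict(np.load(n+"0.npz")) for n in("scene","side")}
a=S["scene"]["pixels"][140:310,235:475];b=S["side"]["pixels"][115:305,275:395]
save("crop0",np.hstack([cv2.resize(a,None,fx=2.2,fy=2.2,interpolation=2)[:374],cv2.resize(b,(236,374),interpolation=2)]))
def rect(p): return [np.round(x,1) for x in cv2.minAreaRect(p.astype(np.float32))]
for n,im in S.items():
    P=cloud(im);hsv=cv2.cvtColor(im["pixels"],cv2.COLOR_RGB2HSV).astype(int);x,y,z=P[...,0],P[...,1],P[...,2]
    A=lambda u,v:P[v,u].round(0)
    print(n,"can",A(*((298,180) if n=="scene" else (311,225))),"gauge",A(*((425,240) if n=="scene" else (318,140))),"mat",A(*((222,199) if n=="scene" else (333,362))))
    c=A(*((298,180) if n=="scene" else (311,225)))
    near=lambda c,r:np.hypot(x-c[0],y-c[1])<r
    h=near(c,75)&(z>180)&(z<230);q=P[h]
    print(" handle n",h.sum(),"zmax",np.nanmax(q[:,2]).round(1))
    t=q[q[:,2]>np.nanmax(q[:,2])-7];print("  bar rect",rect(t[:,:2]),"med",np.median(t,0).round(1))
    l=P[near(c,75)&(z>155)&(z<172)];print("  lid",len(l),np.median(l[:,2]).round(1),cv2.minEnclosingCircle(l[:,:2].astype(np.float32)))
    pl=near(c,260)&(abs(z-40)<3)&(hsv[...,1]<60);print("  plate",pl.sum(),np.median(z[pl]),rect(P[pl][:,:2]))
    for nm,zz in(("block",72),("spare",64)):
        m=(near(c,200)&(abs(z-zz)<3)&(hsv[...,1]<60)).astype(np.uint8)
        k,L,st,ce=cv2.connectedComponentsWithStats(m)
        for i in range(1,k):
            if st[i,4]>25: print("  ",nm,st[i],rect(P[L==i][:,:2]),np.median(z[L==i]).round(1))
    m=(hsv[...,0]>8)&(hsv[...,0]<25)&(hsv[...,1]>70)&(abs(z-6)<4)
    k,L,st,ce=cv2.connectedComponentsWithStats(m.astype(np.uint8));i=1+np.argmax(st[1:,4]);print("  mat",rect(P[L==i][:,:2]),np.median(z[L==i]))
E
```

```text
scene can [544. -60. 166.] gauge [572. 279. 138.] mat [ 556. -311.    5.]
 handle n 132 zmax 211.7
  bar rect [array([528.3, -70.7]), array([59.7, 10. ]), np.float64(3.9)] med [530.8 -69.5 208.3]
  lid 607 165.2 ((528.708984375, -70.57302856445312), 45.52781295776367)
  plate 4246 40.334215770721926 [array([582.2, -54.5]), array([235.8, 424. ]), np.float64(5.7)]
   spare [324 211  32  27 411] [array([546.6,  58. ]), array([52.5, 77.7]), np.float64(80.2)] 64.2
  mat [array([ 553.1, -312.9]), array([156. , 154.2]), np.float64(5.0)] 6.406585416431653
side can [524. -72. 164.] gauge [557. 246. 134.] mat [ 556. -316.    6.]
 handle n 212 zmax 213.6
  bar rect [array([524.1, -72.5]), array([62.1, 10.9]), np.float64(3.3)] med [525.1 -74.3 209.8]
  lid 888 166.3 ((524.743896484375, -75.46530151367188), 44.60768127441406)
  plate 3919 41.046389669189125 [array([563.7, -69.4]), array([427.8, 220.7]), np.float64(88.7)]
   block [290 242   9  19  63] [array([483.5, -71.4]), array([54.4, 18.3]), np.float64(86.5)] 73.0
   spare [302 202  31  18 196] [array([544.1,  58.7]), array([49.4, 75.1]), np.float64(78.3)] 65.0
  mat [array([ 553. , -312.6]), array([151.1, 151.8]), np.float64(5.2)] 7.116037466009061
```

View pics/crop0.png

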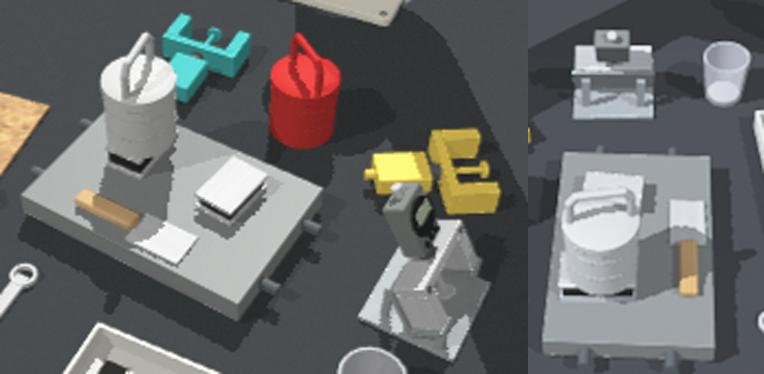

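Crop confirmed: the stainless can stands on the black/steel block, and the grey gauge with the dark dial leans in the grey rest. I'll hover above the can.

Call:
{"name": "step_arm", "arguments": {"plan": [[1,0,0,-1,0,0,0],[1,0,0,-1,0,0,0],[1,-0.73,-0.68,0,0,0,0],[1,-0.73,-0.68,0,0,0,0],[1,-0.73,-0.68,0,0,0,0],[1,-0.73,-0.68,0,0,0,0],[1,-0.73,-0.68,0,0,0,0],[1,-0.73,-0.68,0,0,0,0],[1,-0.73,-0.68,0,0,0,0],[1,-0.73,-0.68,0,0,0,0],[1,-0.73,-0.68,0,0,0,0],[1,-0.73,-0.68,0,0,0,0],[1,-0.73,-0.68,0,0,0,0],[1,-0.73,-0.68,0,0,0,0],[1,-0.73,-0.68,0,0,0,0],[1,-0.73,-0.68,0,0,0,0],[1,0,0,0,0,0,-1],[1,0,0,0,0,0,-1],[1,0,0,0,0,0,-1],[1,0,0,0,0,0,-1]]}}

```text
t: 2.6
ee_pos: [527.4, -69.1, 292.0]
orientation: [0.11, -3.139, -0.0]
ft_force: [-0.6, -0.7, -0.1]
width: 88.0
grasp_force: 0.0
```

```bash
cat >> h.py <<'E'
def go(pos,Rt):
    "remaining shift (in present tool axes, units of 50mm) and turn (units of .12 rad)"
    o=get_obs();R0=R.from_rotvec(o["orientation"])
    print("at",o["ee_pos"].round(1),"q",o["qpos"].round(2),"F",o["ft_force"].round(1),"w",round(o["width"],1))
    d=np.array(pos)-o["ee_pos"]
    print("shift now-axes",(R0.inv().apply(d)/50).round(3),"target-axes",(Rt.inv().apply(d)/50).round(3),"turn",((R0.inv()*Rt).as_rotvec()/.12).round(3))
def tool(yaxis,zaxis):
    z=np.array(zaxis,float);z/=np.linalg.norm(z);y=np.array(yaxis,float);y-=z*(y@z);y/=np.linalg.norm(y)
    return R.from_matrix(np.stack([np.cross(y,z),y,z],1))
def down(deg): a=np.radians(deg);return tool([np.cos(a),np.sin(a),0],[0,0,-1])
def wrist_cloud():
    o=get_obs();im=vision.get_image("wrist");d=im["depth"];v,u=np.indices(d.shape)
    f=im["fx"];a=u-im["cx"];b=v-im["cy"];r=np.hypot(a,b)+1e-9;t=r/f
    k=np.where(t<1.4,np.tan(np.minimum(t,1.4)),np.nan)*d/r
    P=np.stack([a*k,b*k,d],-1);T=im["T_tool_cam"];P=P@T[:3,:3].T+T[:3,3]
    P=R.from_rotvec(o["orientation"]).apply(P.reshape(-1,3)).reshape(P.shape)+o["ee_pos"];P[d==0]=np.nan
    return im,P
E
python3 - <<'E'
from h import *
go([526.3,-72,185],down(93.6))
im,P=wrist_cloud();save("w1",im["pixels"]);np.save("w1.npy",P)
z=P[...,2];n=np.hypot(P[...,0]-526,P[...,1]+72)<60
for nm,lo,hi in(("bar",201,216),("lid",160,172)):
    q=P[n&(z>lo)&(z<hi)];print(nm,len(q),np.median(q,0).round(1) if len(q) else "", [np.round(x,1) for x in cv2.minAreaRect(q[:,:2].astype(np.float32))] if len(q)>3 else "")
E
```

```text
at [527.4 -69.1 292. ] q [-0.15  0.18  1.73  0.    1.23 -1.79] F [-0.6 -0.7 -0.1] w 88.0
shift now-axes [ 0.024 -0.057  2.141] target-axes [ 0.026 -0.057  2.141] turn [ 0.002 -0.008  0.059]
bar 663 [519.5 -73.2 207.1] [array([524.4, -73.5]), array([69.2,  9.4]), np.float64(4.1)]
lid 4191 [521.7 -69.2 164.1] [array([523.2, -72.4]), array([85.4, 85.8]), np.float64(4.0)]
```

View pics/w1.png

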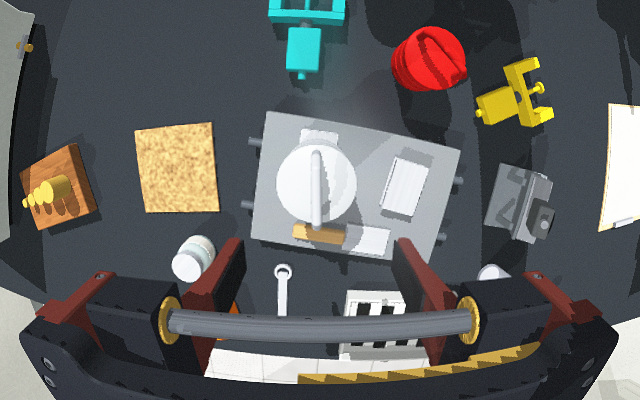

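The wrist view shows the can handle at (317,190), centred between the fingers. It measures (525, -73), yaw about 4°, which agrees with the fixed cameras. I'll descend and grip.

Call:
{"name": "step_arm", "arguments": {"plan": [[1,0.045,-0.08,0.7,0,0,0.06],[1,0,0,0.6,0,0,0],[1,0,0,0.5,0,0,0],[1,0,0,0.34,0,0,0],[1,0,0,0,0,0,0],[-1,0,0,0,0,0,0],[-1,0,0,0,0,0,0],[-1,0,0,0,0,0,0],[-1,0,0,0,0,0,0],[-1,0,0,0,0,0,0],[-1,0,0,0,0,0,0],[-1,0,0,0,0,0,0],[-1,0,0,0,0,0,0]]}}

```text
t: 4.28
ee_pos: [525.8, -73.2, 185.5]
orientation: [0.093, -3.14, -0.0]
ft_force: [-0.6, -0.1, 0.0]
width: 10.9
grasp_force: 0.0
```

Call:
{"name": "step_arm", "arguments": {"plan": [[-1,0,0,0,0,0,0],[-1,0,0,0,0,0,0],[-1,0,0,0,0,0,0],[-1,0,0,-0.1,0,0,0],[-1,0,0,-0.2,0,0,0],[-1,0,0,-0.3,0,0,0]]}}

```text
t: 5.03
ee_pos: [525.7, -73.2, 216.3]
orientation: [0.093, -3.14, -0.0]
ft_force: [1.4, -0.5, 1.0]
width: 0.5
grasp_force: 0.0
```

```bash
python3 - <<'E'
from h import *
im=vision.get_image("side");a=im["pixels"][120:310,230:400];im2=vision.get_image("scene");b=im2["pixels"][100:290,230:400]
save("c2",cv2.resize(np.hstack([a,b]),None,fx=2.2,fy=2.2))
o=get_obs();print(o["width"],o["grasp_force"],o["ft_force"],o["ee_pos"])
P=cloud(im);z=P[...,2]
q=P[(np.hypot(P[...,0]-525,P[...,1]+73)<60)&(z>40)&(z<300)];print(np.histogram(q[:,2],range(40,310,10)))
E
```

```text
0.4303841801953147 0.0 [0.17143247 0.41946729 1.07359968] [527.20996537 -73.42686199 217.86118352]
(array([598,  64,  19, 139,  79,  93, 104,  97,  93,  99,  89,  85, 816,
        36,  23,  34, 114,  37,   0,   0,   0,   0,   0,   0,   0,   0]), array([ 40,  50,  60,  70,  80,  90, 100, 110, 120, 130, 140, 150, 160,
       170, 180, 190, 200, 210, 220, 230, 240, 250, 260, 270, 280, 290,
       300]))
```

View pics/c2.png

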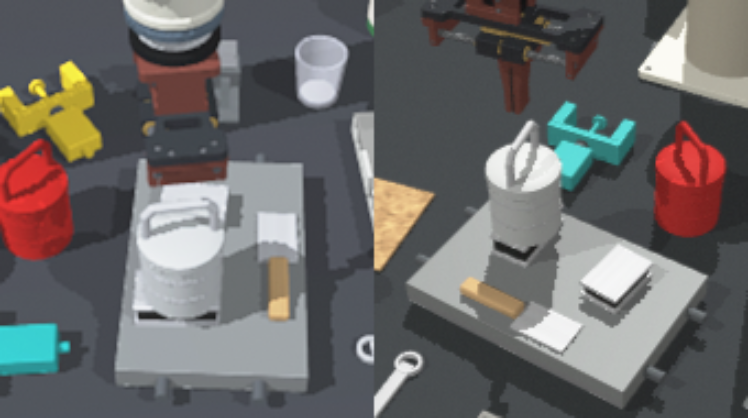

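```bash
python3 - <<'E'
from h import *
for n in("side","scene"):
    im=vision.get_image(n);T=np.linalg.inv(im["T"])
    for p in([526,-73,217],[526,-73,204],[526,-73,280]):
        c=T[:3,:3]@p+T[:3,3];print(n,p,(im["fx"]*c[0]/c[2]+im["cx"]).round(0),(im["fy"]*c[1]/c[2]+im["cy"]).round(0))
    P=cloud(im);hsv=cv2.cvtColor(im["pixels"],cv2.COLOR_RGB2HSV).astype(int)
    m=((hsv[...,0]<12)|(hsv[...,0]>172))&(hsv[...,1]>90)&(P[...,2]>190)&(P[...,2]<600)&(abs(P[...,0]-526)<150)&(abs(P[...,1]+60)<150)
    q=P[m]
    for lo in range(190,360,20):
        s=q[(q[:,2]>lo)&(q[:,2]<lo+20)]
        if len(s): print(lo,len(s),s.min(0).round(0),s.max(0).round(0))
print(get_obs()["ee_pos"])
E
```

```text
side [526, -73, 217] 311.0 210.0
side [526, -73, 204] 311.0 214.0
side [526, -73, 280] 311.0 189.0
310 1 [ 524. -153.  330.] [ 524. -153.  330.]
330 168 [ 500. -157.  330.] [ 562. -149.  348.]
350 69 [ 501. -163.  351.] [563. -62. 360.]
scene [526, -73, 217] 296.0 158.0
scene [526, -73, 204] 296.0 162.0
scene [526, -73, 280] 294.0 138.0
250 59 [519. -80. 250.] [541. -62. 270.]
270 64 [518. -81. 270.] [542. -61. 290.]
290 79 [517. -84. 290.] [542. -57. 310.]
310 29 [ 502. -147.  310.] [542.   8. 330.]
330 104 [ 495. -150.  330.] [566.  10. 350.]
350 74 [ 494. -157.  350.] [568.  16. 370.]
[526.14246979 -73.24670937 216.20941257]
```

```bash
python3 - <<'E'
from h import *
im=vision.get_image("scene");P=cloud(im);hsv=cv2.cvtColor(im["pixels"],cv2.COLOR_RGB2HSV)
for v in range(134,172,2): print(v,[(tuple(P[v,u].round(0).astype(int)),tuple(int(k) for k in im["pixels"][v,u])) for u in (292,295,298)])
im,P=wrist_cloud();z=P[...,2]
q=P[(np.hypot(P[...,0]-525,P[...,1]+73)<60)&(z>195)&(z<300)];print(np.histogram(q[:,2],range(190,310,10)))
E
```

```text
134 [((np.int64(537), np.int64(-72), np.int64(298)), (48, 35, 33)), ((np.int64(538), np.int64(-64), np.int64(302)), (77, 47, 41)), ((np.int64(530), np.int64(-60), np.int64(297)), (72, 43, 38))]
136 [((np.int64(535), np.int64(-74), np.int64(290)), (46, 34, 34)), ((np.int64(537), np.int64(-65), np.int64(295)), (87, 51, 45)), ((np.int64(532), np.int64(-60), np.int64(293)), (72, 41, 36))]
138 [((np.int64(540), np.int64(-71), np.int64(289)), (51, 41, 39)), ((np.int64(537), np.int64(-65), np.int64(289)), (86, 52, 46)), ((np.int64(530), np.int64(-61), np.int64(285)), (70, 39, 34))]
140 [((np.int64(537), np.int64(-73), np.int64(281)), (54, 38, 34)), ((np.int64(539), np.int64(-64), np.int64(285)), (86, 52, 46)), ((np.int64(528), np.int64(-62), np.int64(278)), (70, 42, 36))]
142 [((np.int64(536), np.int64(-74), np.int64(274)), (62, 42, 37)), ((np.int64(536), np.int64(-66), np.int64(276)), (86, 50, 43)), ((np.int64(526), np.int64(-64), np.int64(270)), (72, 42, 37))]
144 [((np.int64(537), np.int64(-74), np.int64(269)), (63, 43, 40)), ((np.int64(539), np.int64(-64), np.int64(273)), (87, 51, 46)),
[... 2056 characters left out ...]
t64(209)), (232, 233, 232)), ((np.int64(539), np.int64(-68), np.int64(204)), (178, 179, 179)), ((np.int64(496), np.int64(-85), np.int64(165)), (241, 243, 240))]
168 [((np.int64(553), np.int64(-69), np.int64(208)), (168, 168, 168)), ((np.int64(546), np.int64(-65), np.int64(204)), (162, 162, 162)), ((np.int64(506), np.int64(-80), np.int64(168)), (242, 243, 241))]
170 [((np.int64(557), np.int64(-67), np.int64(206)), (157, 158, 156)), ((np.int64(516), np.int64(-84), np.int64(168)), (236, 237, 235)), ((np.int64(513), np.int64(-76), np.int64(168)), (243, 244, 242))]
(array([ 94, 846,   0,   0,   0, 118, 238, 320, 390, 530, 512]), array([190, 200, 210, 220, 230, 240, 250, 260, 270, 280, 290, 300]))
```

```bash
python3 - <<'E'
from h import *
print(ctrl.grip_depth)
o=get_obs();im,P=wrist_cloud();q=R.from_rotvec(o["orientation"]).inv().apply((P-o["ee_pos"]).reshape(-1,3))
for n,m in(("near",(np.hypot(q[:,0],q[:,1])<40)&(q[:,2]<-5)&(q[:,2]>-140)),):
    s=q[m]
    for lo in range(-140,0,10):
        t=s[(s[:,2]>=lo)&(s[:,2]<lo+10)]
        if len(t):print(lo,len(t),t.min(0).round(0),t.max(0).round(0))
im=vision.get_image("scene");P=cloud(im);q=R.from_rotvec(o["orientation"]).inv().apply((P-o["ee_pos"]).reshape(-1,3))
s=q[(np.hypot(q[:,0],q[:,1])<40)&(q[:,2]<-15)&(q[:,2]>-140)];print("scene tip",np.sort(s[:,2])[-8:].round(1))
E
```

```text
18.700000000000003
-140 11785 [  14.  -35. -140.] [  35.   27. -130.]
-130 3981 [  12.  -33. -130.] [  35.   33. -120.]
-120 1496 [  -4.  -22. -120.] [  35.   23. -113.]
-100 7 [ 11.  -3. -93.] [ 12.   1. -90.]
-90 284 [  1. -13. -90.] [ 13.  12. -80.]
-80 618 [  9. -13. -80.] [ 13.  12. -70.]
-70 486 [  9. -12. -70.] [ 13.  10. -60.]
-60 338 [  9. -10. -60.] [ 13.   9. -50.]
-50 298 [ 10. -10. -50.] [ 13.   8. -40.]
-40 217 [  9. -10. -40.] [ 13.   8. -30.]
-30 18 [ 10.  -8. -30.] [ 12.   6. -29.]
scene tip [-33.9 -33.4 -33.4 -32.6 -32.2 -31.6 -31.  -29.4]
```

The real fingertips lie about 30 mm behind the reported TCP; both the scene and wrist depth agree on this. The grip therefore closed just above the bar and nothing moved. From here I use a grasp point at TCP minus 49 mm.

Call:
{"name": "step_arm", "arguments": {"plan": [[1,0,0,0,0,0,0],[1,0,0,0,0,0,0],[1,0,0,0,0,0,0],[1,0,0,0,0,0,0],[1,0,0,0,0,0,0],[1,0,0,0,0,0,0],[1,0,0,0.5,0,0,0],[1,0,0,0.4,0,0,0],[1,0,0,0.3,0,0,0],[1,0,0,0,0,0,0],[-1,0,0,0,0,0,0],[-1,0,0,0,0,0,0],[-1,0,0,0,0,0,0],[-1,0,0,0,0,0,0],[-1,0,0,0,0,0,0],[-1,0,0,0,0,0,0],[-1,0,0,0,0,0,0],[-1,0,0,0,0,0,0],[-1,0,0,0,0,0,0],[-1,0,0,0,0,0,0]]}}

```text
t: 7.92
ee_pos: [525.9, -73.0, 155.5]
orientation: [-0.093, 3.14, 0.0]
ft_force: [0.9, 2.2, -0.6]
width: 9.2
grasp_force: 30.0
```

Call:
{"name": "step_arm", "arguments": {"plan": [[-1,0,0,-0.1,0,0,0],[-1,0,0,-0.25,0,0,0],[-1,0,0,-0.35,0,0,0],[-1,0,0,-0.3,0,0,0],[-1,-0.01,-0.2,0,0,0,0],[-1,-0.02,-0.4,0,0,0,0],[-1,-0.03,-0.55,0,0,0,0],[-1,-0.04,-0.65,0,0,0,0],[-1,-0.04,-0.65,0,0,0,0],[-1,-0.04,-0.65,0,0,0,0],[-1,-0.03,-0.65,0,0,0,0],[-1,-0.02,-0.55,0,0,0,0],[-1,-0.01,-0.35,0,0,0,0],[-1,-0.01,-0.17,0,0,0,0],[-1,0,0,0,0,0,0],[-1,0,0,0,0,0,0]]}}

```text
t: 9.93
ee_pos: [552.3, -312.1, 205.3]
orientation: [0.094, -3.14, -0.001]
ft_force: [0.4, 0.5, -7.3]
width: 9.4
grasp_force: 30.0
```

```bash
python3 - <<'E'
from h import *
o=get_obs();go([553,-313,90],down(93.6))
im=vision.get_image("side");P=cloud(im);save("s3",im["pixels"][180:400,240:440])
x,y,z=[P[...,i] for i in range(3)]
m=(np.hypot(x-555,y+313)<60)&(z>20)&(z<175);q=P[m];print(np.histogram(q[:,2],range(20,190,10))[0])
s=q[(q[:,2]>80)&(q[:,2]<130)];
for lo in (60,80,100,120,140): 
    s=q[(q[:,2]>lo)&(q[:,2]<lo+20)];print(lo,len(s),s.min(0).round(0) if len(s) else "",s.max(0).round(0) if len(s) else "")
# block now bare
im2=vision.get_image("scene")
for n,i in(("side",im),("scene",im2)):
    P=cloud(i);z=P[...,2];m=(np.hypot(P[...,0]-526,P[...,1]+72)<70)&(abs(z-72)<4)
    r=cv2.minAreaRect(P[m][:,:2].astype(np.float32));print("block",n,m.sum(),np.round(r[0],1),np.round(r[1],1),round(r[2],1),np.median(z[m]).round(1))
E
```

```text
at [ 552.3 -312.1  205.3] q [-0.53  0.42  1.6   0.    1.12 -2.16] F [ 0.4  0.5 -7.3] w 9.4
shift now-axes [-0.014 -0.021  2.307] target-axes [-0.013 -0.019  2.307] turn [ 0.006 -0.004 -0.027]
[  0   0   0   0   0   0   0   0   0   0  55  90  99 112 102  56]
60 0  
80 0  
100 0  
120 145 [ 510. -354.  122.] [ 592. -317.  140.]
140 211 [ 509. -355.  140.] [ 593. -305.  160.]
block side 345 [499.1 -72.8] [53.4 51. ] 87.3 73.3
block scene 467 [521.9 -73.9] [51.4 91.2] 86.6 72.5
```

Call:
{"name": "step_arm", "arguments": {"plan": [[-1,0,0,0.3,0,0,0],[-1,0,0,0.5,0,0,0],[-1,0,0,0.5,0,0,0],[-1,0,0,0.4,0,0,0],[-1,0,0,0.25,0,0,0],[-1,0,0,0.15,0,0,0],[-1,0,0,0.06,0,0,0],[-1,0,0,0.04,0,0,0],[-1,0,0,0.04,0,0,0],[-1,0,0,0.03,0,0,0],[-1,0,0,0,0,0,0],[-1,0,0,0,0,0,0]]}}

```text
t: 11.52
ee_pos: [552.5, -313.1, 92.1]
orientation: [-0.093, 3.14, -0.0]
ft_force: [-0.0, 0.4, -8.0]
width: 9.0
grasp_force: 30.0
```

Call:
{"name": "step_arm", "arguments": {"plan": [[-1,0,0,0.02,0,0,0],[-1,0,0,0.02,0,0,0],[-1,0,0,0,0,0,0]]}}

```text
t: 11.9
ee_pos: [552.4, -312.9, 89.8]
orientation: [0.093, -3.14, -0.0]
ft_force: [-0.1, -0.6, -7.2]
width: 9.2
grasp_force: 30.0
```

Call:
{"name": "step_arm", "arguments": {"plan": [[-1,0,0,0.016,0,0,0],[-1,0,0,0,0,0,0]]}}

```text
t: 12.15
ee_pos: [552.7, -313.1, 89.5]
orientation: [-0.093, 3.14, -0.0]
ft_force: [0.5, 0.3, -6.2]
width: 9.2
grasp_force: 30.0
```

Call:
{"name": "step_arm", "arguments": {"plan": [[-1,0,0,0.016,0,0,0],[-1,0,0,0,0,0,0]]}}

```text
t: 12.4
ee_pos: [553.0, -313.2, 89.4]
orientation: [-0.093, 3.139, -0.001]
ft_force: [-1.9, 3.2, 4.5]
width: 9.3
grasp_force: 30.0
```

Call:
{"name": "step_arm", "arguments": {"plan": [[1,0,0,0,0,0,0],[1,0,0,0,0,0,0],[1,0,0,0,0,0,0],[1,0,0,0,0,0,0],[1,0,0,0,0,0,0],[1,0,0,-0.3,0,0,0],[1,0,0,-0.7,0,0,0],[1,0,0,-1,0,0,0],[1,0,0,-1,0,0,0],[1,0,0,-1,0,0,0],[1,0,0,0,0,0,0]]}}

```text
t: 13.78
ee_pos: [554.7, -314.4, 294.6]
orientation: [-0.092, 3.132, -0.008]
ft_force: [0.1, 0.3, 1.4]
width: 87.9
grasp_force: 0.0
```

```bash
python3 - <<'E'
from h import *
print(get_obs()["ee_pos"])
C=[]
for n in("side","scene"):
    im=vision.get_image(n);np.savez(n+"3.npz",**im);P=cloud(im);x,y,z=[P[...,i] for i in range(3)]
    m=(np.hypot(x-553,y+313)<60)&(z>90)&(z<112);print(n,"lid",m.sum(),np.nanmedian(z[m]).round(1),np.round(cv2.minEnclosingCircle(P[m][:,:2].astype(np.float32))[0],0))
    m=(x>450)&(x<680)&(y>170)&(y<380)&(z>8);q=P[m];q=q[~np.isnan(q[:,0])]
    print(n,len(q));C.append(q)
    for lo in range(0,170,15):
        s=q[(q[:,2]>lo)&(q[:,2]<lo+15)]
        if len(s)>2:print(" ",lo,len(s),s.min(0).round(0),s.max(0).round(0),np.median(s,0).round(0))
np.save("g.npy",np.vstack(C))
a=np.load("scene3.npz")["pixels"][200:310,380:490];b=np.load("side3.npz")["pixels"][115:190,280:390]
save("g3",np.hstack([cv2.resize(a,(390,390),interpolation=2),cv2.resize(b,(390,390*75//110)) if 0 else cv2.resize(np.pad(b,((0,35),(0,0),(0,0))),(390,390),interpolation=2)]))
E
```

```text
[ 554.71732409 -314.37378244  294.62378644]
side lid 1258 100.1 [ 553. -313.]
side 0
scene lid 519 99.1 [ 554. -311.]
scene 2066
  0 158 [509. 245.   8.] [623. 357.  15.] [591. 324.   9.]
  15 151 [511. 264.  15.] [623. 345.  30.] [604. 312.  24.]
  30 269 [508. 264.  30.] [624. 345.  45.] [601. 323.  37.]
  45 210 [509. 264.  45.] [620. 338.  60.] [610. 316.  53.]
  60 211 [506. 270.  60.] [620. 330.  75.] [608. 296.  68.]
  75 428 [505. 273.  75.] [620. 320.  90.] [574. 302.  83.]
  90 78 [528. 263.  90.] [602. 311. 105.] [581. 291. 100.]
  105 106 [536. 257. 105.] [585. 296. 120.] [581. 286. 112.]
  120 128 [538. 250. 120.] [585. 290. 135.] [577. 281. 128.]
  135 201 [536. 242. 135.] [583. 283. 150.] [570. 269. 144.]
  150 126 [533. 244. 150.] [583. 273. 164.] [561. 260. 153.]
```

View pics/g3.png

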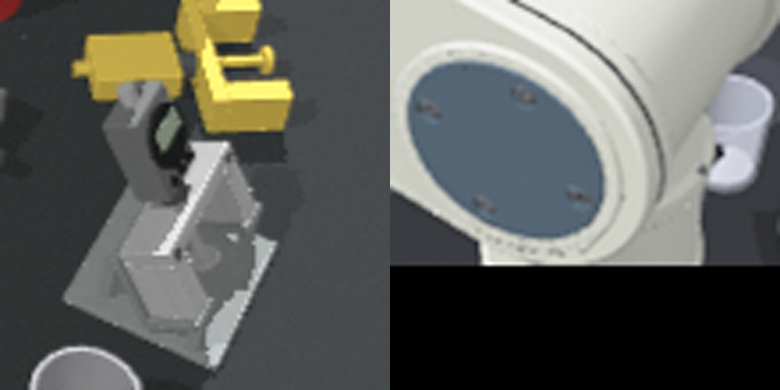

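The can stands upright at the mat centre (lid z≈100, as expected). The scene view shows the grey gauge in the rest with its dial facing +y. Now I'll fit its pose.

```bash
python3 - <<'E'
from h import *
V=[cloud(dict(np.load("scene3.npz"))),cloud(dict(np.load("side0.npz")))]
A0=R.from_euler("z",90,degrees=True)*R.from_euler("y",-30,degrees=True) # gauge x->+y, z leans -y
print(A0.as_matrix().round(2).tolist())
N=[];Q=[]
for P in V:
    H,W,_=P.shape
    for v in range(100,320):
        for u in range(270,500):
            p=P[v,u]
            if not(480<p[0]<650 and 170<p[1]<370 and 12<p[2]<175): continue
            w=P[v-2:v+3,u-2:u+3].reshape(-1,3);w=w[~np.isnan(w[:,0])]
            if len(w)<20: continue
            w=w-w.mean(0);U,S,Vt=np.linalg.svd(w,full_matrices=False)
            N.append(Vt[2] if S[2]/np.sqrt(len(w))<2.0 else [0,0,0]);Q.append(np.r_[p,0 if P is V[0] else 1])
N=np.array(N);Q=np.array(Q);A=A0
for it in range(4):
    M=A.as_matrix();src=[];dst=[]
    for i in range(3):
        d=N@M[:,i];k=abs(d)>(.92 if it<2 else .95)
        src+=[np.eye(3)[i]]*k.sum();dst+=list(N[k]*np.sign(d[k])[:,None])
    A=R.align_vectors(np.array(dst),np.array(src))[0]
print("A",A.as_matrix().round(3).tolist(),len(src),"zlean",np.degrees(np.arccos(A.as_matrix()[2,2])))
M=A.as_matrix();print("yaw of z lean",np.degrees(np.arctan2(M[1,2],M[0,2]))+90,"yaw of y",np.degrees(np.arctan2(-M[1,1],-M[0,1])))
def med(i,sgn): 
    d=N@M[:,i];k=(d*1.0>.95)|(d<-.95);return k
for i in range(3):
    k=abs(N@M[:,i])>.95
    for c in(0,1):
        s=Q[k&(Q[:,3]==c)][:,:3]
        h,e=np.histogram(s@M[:,i],np.arange(-900,900,4));j=np.where(h>12)[0];print("axis",i,"view",c,[(int(e[a]),int(h[a])) for a in j])
np.savez("gf.npz",N=N,Q=Q,M=M)
E
```

```text
[[0.0, -1.0, -0.0], [0.87, 0.0, -0.5], [0.5, 0.0, 0.87]]
A [[0.076, -0.997, -0.031], [0.869, 0.082, -0.489], [0.49, 0.01, 0.872]] 1006 zlean 29.32762356696233
yaw of z lean -3.676030206808491 yaw of y -4.7066798983772555
axis 0 view 0 [(348, 38), (352, 134)]
axis 0 view 1 [(312, 132), (320, 60), (324, 34)]
axis 1 view 0 [(-592, 126), (-588, 70), (-560, 67), (-556, 33), (-500, 25)]
axis 1 view 1 []
axis 2 view 0 [(-96, 27), (-92, 138), (-12, 23)]
axis 2 view 1 []
```

```bash
python3 - <<'E'
from h import *
f=np.load("gf.npz");N,Q=f["N"],f["Q"]
A=R.from_euler("z",90-4.4,degrees=True)*R.from_euler("y",-30,degrees=True);M=A.as_matrix()
print(M.round(3).tolist())
G=[cloud(dict(np.load(a))) for a in("scene3.npz","side0.npz")]
for c,P in enumerate(G):
    q=P.reshape(-1,3);q=q[(q[:,0]>480)&(q[:,0]<650)&(q[:,1]>170)&(q[:,1]<370)&(q[:,2]>10)&(q[:,2]<185)]@M
    print("view",c,"zmax",np.sort(q[:,2])[-6:].round(1))
    zt=q[:,2].max()
    for lo in range(int(zt)-156,int(zt)+4,8):
        s=q[(q[:,2]>=lo)&(q[:,2]<lo+8)]
        if len(s)>4: print(lo-int(zt)+150,len(s),"x",np.percentile(s[:,0],[2,50,98]).round(0),"y",np.percentile(s[:,1],[2,50,98]).round(0))
for i in range(3):
    d=N@M[:,i];k=abs(d)>.93
    for c in(0,1):
        for sg in(1,-1):
            s=Q[k&(Q[:,3]==c)][:,:3]@M[:,i]
    s0=[Q[k&(Q[:,3]==c)][:,:3]@M for c in(0,1)]
    for c in (0,1):
        h,e=np.histogram(s0[c][:,i],np.arange(-900,900,6))
        for a in np.where(h>25)[0]:
            t=s0[c][(s0[c][:,i]>=e[a])&(s0[c][:,i]<e[a+1])];print("ax",i,"v",c,len(t),np.median(t,0).round(1),np.ptp(t,0).round(0))
E
```

```text
[[0.066, -0.997, -0.038], [0.863, 0.077, -0.499], [0.5, 0.0, 0.866]]
view 0 zmax [-5.9 -5.6 -5.2 -4.9 -4.6 -3.6]
-6 177 x [307. 335. 350.] y [-596. -544. -482.]
2 124 x [280. 334. 350.] y [-594. -546. -488.]
10 113 x [266. 331. 349.] y [-594. -581. -486.]
18 96 x [285. 336. 350.] y [-595. -583. -487.]
26 88 x [288. 340. 350.] y [-595. -589. -485.]
34 80 x [292. 338. 349.] y [-596. -589. -484.]
42 123 x [297. 347. 350.] y [-595. -578. -487.]
50 404 x [309. 337. 350.] y [-592. -554. -484.]
58 16 x [333. 339. 348.] y [-547. -539. -519.]
66 20 x [319. 341. 344.] y [-560. -549. -517.]
74 57 x [321. 342. 346.] y [-561. -555. -515.]
82 52 x [320. 341. 347.] y [-562. -558. -520.]
90 58 x [319. 344. 348.] y [-561. -554. -521.]
98 61 x [322. 346. 348.] y [-562. -552. -518.]
106 63 x [320. 345. 349.] y [-561. -557. -517.]
114 67 x [321. 345. 349.] y [-561. -553. -519.]
122 79 x [322. 343. 348.] y [-561. -547. -517.]
130 133 x [319. 335. 345.] y [-561. -543. -516.]
138 21 x [326. 333. 337.] y [-542. -540. -530.]
146 9 x [328. 332. 336.] y [-543. -538. -532.]
view 1 zmax [-2.7 -2.7 -2.5 -1.  -0.9
[... 657 characters left out ...]
3. -516.]
114 17 x [316. 318. 320.] y [-555. -531. -511.]
122 49 x [317. 326. 347.] y [-556. -537. -510.]
130 121 x [318. 328. 341.] y [-556. -532. -511.]
138 10 x [324. 329. 336.] y [-537. -535. -530.]
146 8 x [324. 330. 333.] y [-537. -532. -529.]
ax 0 v 0 148 [ 346.8 -541.9  -59.1] [  6. 105. 152.]
ax 0 v 0 70 [ 348.9 -543.2 -103.9] [  3. 111. 134.]
ax 0 v 1 132 [ 307.3 -531.8 -130.3] [ 5. 83. 65.]
ax 0 v 1 41 [ 317.4 -531.2  -47.2] [ 2. 33. 54.]
ax 0 v 1 61 [ 318.6 -536.3  -56.2] [ 6. 35. 74.]
ax 1 v 0 205 [ 328.6 -591.  -129.2] [34.  6. 66.]
ax 1 v 0 96 [ 333.5 -559.8  -48. ] [18.  5. 54.]
ax 1 v 0 28 [ 338.2 -499.8 -144.9] [19.  5. 24.]
ax 2 v 0 166 [ 335.5 -561.3  -98.3] [29. 99.  5.]
```

Call:
{"name": "step_arm", "arguments": {"plan": [[1,-0.03,0.4,0,0,0,0],[1,-0.05,0.8,0,0,0,0],[1,-0.06,1,0,0,0,0],[1,-0.06,1,0,0,0,0],[1,-0.06,1,0,0,0,0],[1,-0.06,1,0,0,0,0],[1,-0.06,1,0,0,0,0],[1,-0.06,1,0,0,0,0],[1,-0.06,1,0,0,0,0],[1,-0.06,1,0,0,0,0],[1,-0.05,0.8,0,0,0,0],[1,-0.05,0.6,0,0,0,0],[1,-0.03,0.3,0,0,0,0],[1,0,0,0,-0.87,0,0],[1,0,0,0,-0.87,0,0],[1,0,0,0,-0.87,0,0],[1,0,0,0,-0.87,0,0],[1,0,0,0,-0.88,0,0],[1,0,0,0,0,0,0]]}}

```text
t: 16.25
ee_pos: [553.9, 231.3, 286.6]
orientation: [0.083, -3.016, -0.806]
ft_force: [0.0, 0.8, 0.2]
width: 87.7
grasp_force: 0.0
```

```bash
python3 - <<'E'
from h import *
M=(R.from_euler("z",90-4.4,degrees=True)*R.from_euler("y",-30,degrees=True)).as_matrix()
T=tool(M[:,0],-M[:,2])
g=M@[331,-536,-47];print(g.round(1))
go(g-49*M[:,2]+100*M[:,2],T); go(g-49*M[:,2],T)
E
```

```text
[558.2 268.1 124.8]
at [553.9 231.3 286.6] q [ 0.09  0.29  1.71  0.57  1.19 -1.76] F [0.  0.8 0.2] w 87.7
shift now-axes [-0.069 -0.978  2.151] target-axes [-0.029 -0.976  2.153] turn [-0.014 -0.581  0.941]
at [553.9 231.3 286.6] q [ 0.09  0.29  1.71  0.57  1.19 -1.76] F [0.  0.8 0.2] w 87.7
shift now-axes [-0.208 -0.983  4.146] target-axes [-0.029 -0.976  4.153] turn [-0.014 -0.581  0.941]
```

Call:
{"name": "step_arm", "arguments": {"plan": [[1,0,0,0,-0.01,-0.58,0.94],[1,-0.03,-0.5,0.3,0,0,0],[1,0,-0.48,0.7,0,0,0],[1,0,0,0.75,0,0,0],[1,0,0,0.4,0,0,0],[1,0,0,0,0,0,0],[1,0,0,0,0,0,0]]}}

```text
t: 17.12
ee_pos: [558.2, 244.5, 172.0]
orientation: [0.107, 3.009, 0.808]
ft_force: [0.8, 0.2, -0.2]
width: 87.8
grasp_force: 0.0
```

```bash
python3 - <<'E'
from h import *
M=(R.from_euler("z",90-4.4,degrees=True)*R.from_euler("y",-30,degrees=True)).as_matrix()
T=tool(M[:,0],-M[:,2]);g=M@[331,-536,-47]
go(g-49*M[:,2],T)
o=get_obs();im,P=wrist_cloud();save("w5",im["pixels"])
q=R.from_rotvec(o["orientation"]).inv().apply((P-o["ee_pos"]).reshape(-1,3))
m=(abs(q[:,0])<75)&(abs(q[:,1])<40)&(q[:,2]>-20)&(q[:,2]<160);q=q[m]
for lo in range(-20,160,10):
    s=q[(q[:,2]>=lo)&(q[:,2]<lo+10)]
    if len(s)>8: print(lo,len(s),"x",np.percentile(s[:,0],[2,50,98]).round(1),"y",np.percentile(s[:,1],[2,50,98]).round(1))
E
```

```text
at [558.2 244.5 172. ] q [ 0.12  0.4   1.85  0.68  0.9  -1.82] F [ 0.8  0.2 -0.2] w 87.8
shift now-axes [ 0.043 -0.066  2.032] target-axes [ 0.036 -0.065  2.032] turn [0.009 0.024 0.051]
10 265 x [-1.9  4.7  9.6] y [-11.6  -5.9  -0.2]
20 1766 x [-17.7   9.3  27.3] y [-18.   -5.4   6.6]
30 323 x [-11.6  13.6  27.9] y [-16.5   8.3  11.3]
40 138 x [-4.8 27.1 27.8] y [-16.9   2.9  11.9]
50 101 x [18.5 27.2 28.2] y [-17.5  -4.2  12. ]
60 60 x [25.7 27.6 28. ] y [-17.1  -4.3   6.7]
70 77 x [26.6 27.4 28.3] y [-16.8  -5.3   6.1]
80 40 x [24.8 27.8 28.1] y [-17.6  -6.8   7.4]
100 2030 x [-45.2  36.5  58.4] y [-29.5 -13.4  11.7]
110 197 x [-41.7  40.7  62.8] y [-39.7 -36.3   8. ]
120 76 x [-29.5  58.4  59.4] y [-39.4  -7.5  10.8]
130 39 x [58.9 59.1 62.9] y [-27.  -13.6   8.4]
150 38 x [58.8 59.  62.7] y [-26.8  -9.2  10.6]
```

View pics/w5.png

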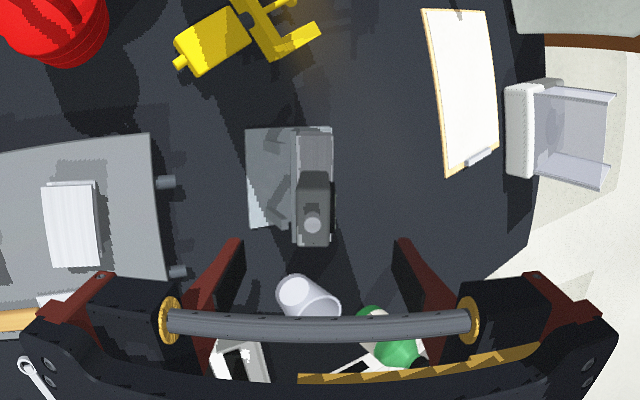

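The wrist view shows the housing at (313,205) with its cap at (312,224). It is the grey gauge, and its centre lies about 4 mm off in tool x and -5 mm in tool y. I'll correct, advance and grip.

Call:
{"name": "step_arm", "arguments": {"plan": [[1,0.08,-0.1,0.3,0,0.02,0.05],[1,0,0,0.5,0,0,0],[1,0,0,0.5,0,0,0],[1,0,0,0.45,0,0,0],[1,0,0,0.28,0,0,0],[1,0,0,0,0,0,0],[-1,0,0,0,0,0,0],[-1,0,0,0,0,0,0],[-1,0,0,0,0,0,0],[-1,0,0,0,0,0,0],[-1,0,0,0,0,0,0],[-1,0,0,0,0,0,0],[-1,0,0,0,0,0,0],[-1,0,0,0,0,0,0],[-1,0,0,0,0,0,0],[-1,0,0,0,0,0,0]]}}

```text
t: 19.18
ee_pos: [557.3, 292.0, 81.2]
orientation: [0.117, 3.013, 0.812]
ft_force: [-1.1, 5.0, 3.6]
width: 26.1
grasp_force: 30.0
```

Call:
{"name": "step_arm", "arguments": {"plan": [[-1,0,0,-0.1,0,0,0],[-1,0,0,-0.3,0,0,0],[-1,0,0,-0.5,0,0,0],[-1,0,0,-0.7,0,0,0],[-1,0,0,-0.7,0,0,0],[-1,0,0,-0.7,0,0,0],[-1,0,0,0,0.6,0,0],[-1,0,0,0,0.8,0,0],[-1,0,0,0,0.8,0,0],[-1,0,0,0,0.8,0,0],[-1,0,0,0,0.8,0,0],[-1,0,0,0,0.56,0,0],[-1,0,0,0,0,0,0]]}}

```text
t: 20.8
ee_pos: [550.6, 216.8, 209.0]
orientation: [-0.118, -3.136, -0.002]
ft_force: [0.3, -0.0, -5.0]
width: 25.7
grasp_force: 30.0
```

```bash
python3 - <<'E'
from h import *
P=cloud(dict(np.load("scene3.npz")));z=P[...,2]
for f in("scene3.npz",):
    m=(np.hypot(P[...,0]-524,P[...,1]+73)<70)&(abs(z-72)<5)
    r=cv2.minAreaRect(P[m][:,:2].astype(np.float32));print("block scene3",m.sum(),np.round(r[0],1),np.round(r[1],1),round(r[2],1))
go([523,-73.5,300],down(93.6-90))
E
```

```text
block scene3 477 [520. -74.] [53.  96.1] 85.4
at [550.6 216.8 209. ] q [ 0.35  0.36  1.69  0.    1.1  -1.14] F [ 0.3 -0.  -5. ] w 25.7
shift now-axes [ 0.119 -5.83  -1.824] target-axes [-5.76  -0.916 -1.819] turn [-0.012 -0.026 11.938]
```

```bash
python3 - <<'E'
from h import *
def ray(im,uv,z0):
    uv=np.asarray(uv,float).reshape(-1,2);d=np.c_[(uv[:,0]-im["cx"])/im["fx"],(uv[:,1]-im["cy"])/im["fy"],np.ones(len(uv))]@im["T"][:3,:3].T
    o=im["T"][:3,3];return o+d*((z0-o[2])/d[:,2])[:,None]
for n in("side","scene"):
    im=vision.get_image(n);P=cloud(im);z=P[...,2]
    for nm,c,zz in(("block",(522,-74),72),("spare",(546,58),64)):
        m=((abs(P[...,0]-c[0])<70)&(abs(P[...,1]-c[1])<50)&(abs(z-zz)<8)&(im["pixels"].min(-1)>120)).astype(np.uint8)
        k,L,st,_=cv2.connectedComponentsWithStats(m);i=1+np.argmax(st[1:,4])
        ct=cv2.findContours((L==i).astype(np.uint8),cv2.RETR_EXTERNAL,cv2.CHAIN_APPROX_NONE)[0][0]
        w=ray(im,ct,zz)[:,:2];r=cv2.minAreaRect(w.astype(np.float32));print(n,nm,st[i],np.round(r[0],1),np.round(r[1],1),round(r[2],1),"z",np.median(z[L==i]).round(1),"cen",P[L==i].mean(0).round(1))
    if n=="side": save("s6",cv2.resize(im["pixels"][100:300,270:390],None,fx=2.5,fy=2.5,interpolation=2))
    # held gauge extents
    x,y=P[...,0],P[...,1]
    for lo in range(145,260,12):
        s=P[(abs(x-550)<75)&(abs(y-217)<40)&(z>lo)&(z<lo+12)]
        if len(s)>5: print(" g",lo,len(s),np.percentile(s,[2,98],axis=0)[:,:2].round(0).tolist())
im,P=wrist_cloud();z=P[...,2];m=((abs(P[...,0]-522)<75)&(abs(P[...,1]+74)<60)&(abs(z-72)<7));q=P[m]
if m.sum()>9: print("wrist block",m.sum(),[np.round(a,1) for a in cv2.minAreaRect(q[:,:2].astype(np.float32))],np.median(q[:,2]))
E
```

```text
side block [290 242  39  20 724] [517.9 -75.3] [54.6 88. ] 86.3 z 73.2 cen [518.  -75.8  73.1]
side spare [301 202  32  19 491] [543.5  55.8] [56.3 75.4] 79.4 z 65.3 cen [543.6  54.7  65.2]
 g 145 49 [[496.0, 195.0], [599.0, 225.0]]
 g 157 66 [[496.0, 194.0], [604.0, 221.0]]
 g 169 67 [[496.0, 193.0], [604.0, 226.0]]
 g 181 51 [[497.0, 193.0], [603.0, 213.0]]
 g 193 136 [[498.0, 193.0], [601.0, 205.0]]
 g 205 376 [[499.0, 195.0], [603.0, 235.0]]
 g 217 36 [[529.0, 201.0], [573.0, 210.0]]
 g 229 58 [[529.0, 200.0], [573.0, 208.0]]
 g 241 71 [[527.0, 193.0], [573.0, 208.0]]
 g 253 76 [[527.0, 193.0], [573.0, 209.0]]
scene block [282 187  34  27 467] [522.4 -73.6] [51.6 93.4] 86.0 z 72.3 cen [523.1 -73.4  72.3]
scene spare [324 211  33  26 458] [547.4  58.2] [51.8 78.6] 79.5 z 64.3 cen [547.1  58.   64.2]
 g 145 58 [[503.0, 196.0], [610.0, 238.0]]
 g 157 92 [[509.0, 196.0], [610.0, 238.0]]
 g 169 74 [[504.0, 196.0], [611.0, 238.0]]
 g 181 82 [[506.0, 195.0], [611.0, 238.0]]
 g 193 109 [[512.0, 196.0], [611.0, 238.0]]
 g 205 344 [[509.0, 197.0], [609.0, 236.0]]
 g 217 20 [[572.0, 202.0], [579.0, 228.0]]
 g 229 63 [[558.0, 204.0], [579.0, 232.0]]
 g 241 83 [[545.0, 196.0], [580.0, 239.0]]
 g 253 90 [[550.0, 195.0], [579.0, 238.0]]
wrist block 1915 [array([518.9, -75. ]), array([52.7, 90.8]), np.float64(86.5)] 71.37799065520696
```

View pics/s6.png

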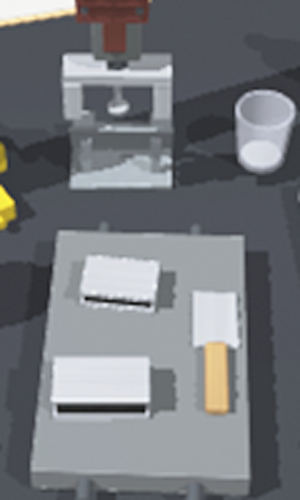

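Call:
{"name": "step_arm", "arguments": {"plan": [[-1,0.01,-0.2,0,0,0,0],[-1,0.02,-0.45,0,0,0,0],[-1,0.02,-0.7,0,0,0,0],[-1,0.03,-0.8,0,0,0,0],[-1,0.03,-0.8,0,0,0,0],[-1,0.03,-0.8,0,0,0,0],[-1,0.02,-0.75,0,0,0,0],[-1,0.02,-0.65,0,0,0,0],[-1,0.01,-0.45,0,0,0,0],[-1,0,-0.27,0,0,0,0]]}}

```text
t: 22.2
ee_pos: [518.3, -78.1, 210.0]
orientation: [-0.125, -3.138, -0.002]
ft_force: [0.5, 0.6, -4.7]
width: 26.2
grasp_force: 30.0
```

Call:
{"name": "step_arm", "arguments": {"plan": [[-1,0,0,0,0,0,0.5],[-1,0,0,0,0,0,1],[-1,0,0,0,0,0,1],[-1,0,0,0,0,0,1],[-1,0,0,0,0,0,1],[-1,0,0,0,0,0,1],[-1,0,0,0,0,0,1],[-1,0,0,0,0,0,1],[-1,0,0,0,0,0,1],[-1,0,0,0,0,0,1],[-1,0,0,0,0,0,1],[-1,0,0,0,0,0,1],[-1,0,0,0,0,0,1],[-1,0,0,0,0,0,0.47],[-1,0,0,0,0,0,0]]}}

```text
t: 24.08
ee_pos: [518.9, -76.1, 209.9]
orientation: [-2.289, -2.149, -0.0]
ft_force: [0.3, 0.4, -5.7]
width: 26.1
grasp_force: 30.0
```

```bash
python3 - <<'E'
from h import *
go([519,-75,97],down(-3.7))
S=[vision.get_image("side"),vision.get_image("scene")]
for n,im in zip("ab",S):
    P=cloud(im);x,y,z=[P[...,i] for i in range(3)];print(n)
    for lo in range(132,240,10):
        s=P[(abs(x-519)<40)&(abs(y+75)<80)&(z>lo)&(z<lo+10)]
        if len(s)>5: print(" ",lo,len(s),np.percentile(s,[2,98],axis=0)[:,:2].round(0).tolist(), s[:,2].min().round(0))
save("p7",np.hstack([cv2.resize(im["pixels"][110:270,230:370],(390,446),interpolation=2) for im in S]))
E
```

```text
at [518.9 -76.1 209.9] q [-0.17  0.25  1.83  0.    1.05 -0.11] F [ 0.3  0.4 -5.7] w 26.1
shift now-axes [0.019 0.003 2.258] target-axes [0.023 0.    2.258] turn [-0.01  -0.013  0.016]
a
  152 38 [[498.0, -135.0], [532.0, -130.0]] 154.0
  162 47 [[498.0, -135.0], [532.0, -130.0]] 162.0
  172 49 [[499.0, -136.0], [532.0, -131.0]] 172.0
  182 58 [[497.0, -136.0], [532.0, -130.0]] 182.0
  192 49 [[497.0, -135.0], [532.0, -131.0]] 192.0
  202 360 [[498.0, -134.0], [535.0, -69.0]] 202.0
  212 16 [[501.0, -134.0], [532.0, -65.0]] 212.0
  222 23 [[507.0, -103.0], [528.0, -100.0]] 225.0
  232 47 [[504.0, -103.0], [533.0, -88.0]] 232.0
b
  142 14 [[513.0, -127.0], [538.0, -23.0]] 147.0
  152 113 [[505.0, -131.0], [543.0, -22.0]] 152.0
  162 81 [[505.0, -130.0], [543.0, -22.0]] 162.0
  172 83 [[508.0, -130.0], [543.0, -22.0]] 172.0
  182 72 [[507.0, -132.0], [543.0, -22.0]] 182.0
  192 94 [[506.0, -129.0], [542.0, -22.0]] 192.0
  202 394 [[505.0, -130.0], [542.0, -23.0]] 202.0
  212 24 [[509.0, -125.0], [537.0, -53.0]] 212.0
  222 43 [[511.0, -100.0], [536.0, -53.0]] 222.0
  232 54 [[512.0, -98.0], [539.0, -53.0]] 232.0
```

View pics/p7.png

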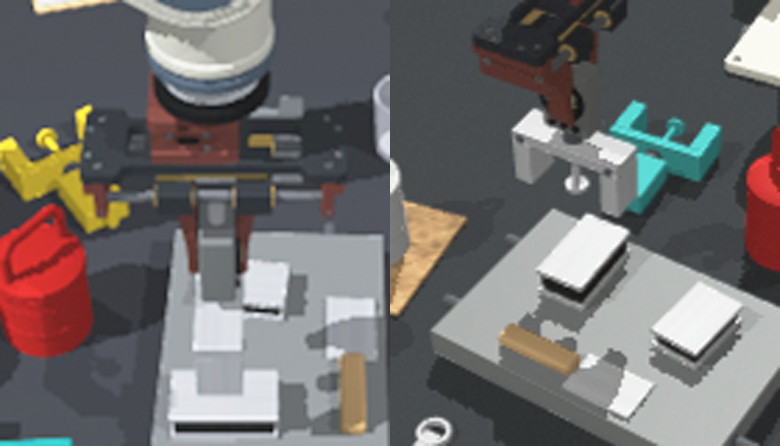

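The gauge hangs upright over the block with its feet parallel to the block. I'll correct 3 mm in y and lower it.

Call:
{"name": "step_arm", "arguments": {"plan": [[-1,0.06,0,0.3,0,0,0],[-1,0,0,0.5,0,0,0],[-1,0,0,0.4,0,0,0],[-1,0,0,0.2,0,0,0],[-1,0,0,0.15,0,0,0],[-1,0,0,0.15,0,0,0],[-1,0,0,0.12,0,0,0],[-1,0,0,0.1,0,0,0],[-1,0,0,0.06,0,0,0],[-1,0,0,0.04,0,0,0],[-1,0,0,0.03,0,0,0],[-1,0,0,0,0,0,0],[-1,0,0,0,0,0,0]]}}

```text
t: 25.8
ee_pos: [519.5, -72.7, 107.5]
orientation: [-2.289, -2.149, -0.001]
ft_force: [0.1, 0.2, -4.3]
width: 26.2
grasp_force: 30.0
```

```bash
python3 - <<'E'
from h import *
go([519,-72,97],down(-3.7))
im=vision.get_image("scene");P=cloud(im);x,y,z=[P[...,i] for i in range(3)]
for lo in range(40,130,8):
    s=P[(abs(x-519)<45)&(abs(y+75)<65)&(z>lo)&(z<lo+8)]
    if len(s)>5: print(" ",lo,len(s),np.percentile(s,[2,98],axis=0)[:,:2].round(0).tolist())
s=P[(abs(x-524)<25)&(abs(y+75)<40)&(z>88)&(z<110)];print("bridge top",np.histogram(P[(abs(x-524)<25)&(abs(y+75)<60)&(z>88)&(z<112)][:,2],range(88,114,2)))
E
```

```text
at [519.5 -72.7 107.5] q [-0.16  0.4   1.91  0.    0.83 -0.1 ] F [ 0.1  0.2 -4.3] w 26.2
shift now-axes [ 0.013 -0.012  0.21 ] target-axes [ 0.014 -0.012  0.21 ] turn [-0.006 -0.012  0.013]
  40 242 [[477.0, -139.0], [563.0, -11.0]]
  48 94 [[507.0, -126.0], [564.0, -19.0]]
  56 78 [[510.0, -128.0], [563.0, -19.0]]
  64 148 [[513.0, -122.0], [563.0, -19.0]]
  72 183 [[515.0, -120.0], [563.0, -20.0]]
  80 51 [[510.0, -130.0], [542.0, -18.0]]
  88 45 [[514.0, -126.0], [543.0, -19.0]]
  96 119 [[505.0, -127.0], [543.0, -19.0]]
  104 283 [[505.0, -128.0], [541.0, -21.0]]
  112 11 [[529.0, -78.0], [532.0, -65.0]]
  120 30 [[512.0, -96.0], [535.0, -50.0]]
  128 36 [[515.0, -97.0], [538.0, -50.0]]
bridge top (array([ 10,   9,   9,  17,  20,  18,  26,  55, 114, 132,  31,   6]), array([ 88,  90,  92,  94,  96,  98, 100, 102, 104, 106, 108, 110, 112]))
```

Call:
{"name": "step_arm", "arguments": {"plan": [[-1,0,0,0.04,0,0,0],[-1,0,0,0.04,0,0,0],[-1,0,0,0.03,0,0,0],[-1,0,0,0,0,0,0]]}}

```text
t: 26.35
ee_pos: [519.3, -72.6, 101.7]
orientation: [-2.289, -2.149, -0.0]
ft_force: [0.4, -0.4, -3.6]
width: 25.7
grasp_force: 30.0
```

Call:
{"name": "step_arm", "arguments": {"plan": [[-1,0,0,0.03,0,0,0],[-1,0,0,0.02,0,0,0],[-1,0,0,0,0,0,0]]}}

```text
t: 26.72
ee_pos: [519.3, -72.7, 99.7]
orientation: [-2.289, -2.149, -0.0]
ft_force: [-1.3, -0.1, 3.1]
width: 25.4
grasp_force: 30.0
```

Call:
{"name": "step_arm", "arguments": {"plan": [[-1,0,0,0.008,0,0,0],[-1,0,0,0,0,0,0],[-0.3,0,0,0,0,0,0],[-0.2,0,0,0,0,0,0],[0,0,0,0,0,0,0],[0.4,0,0,0,0,0,0],[0.8,0,0,0,0,0,0],[0.8,0,0,0,0,0,0],[0.8,0,0,0,0,0,0],[0.8,0,0,-0.2,0,0,0],[0.8,0,0,-0.4,0,0,0],[0.8,0,0,-0.7,0,0,0],[0.8,0,0,-1,0,0,0],[0.8,0,0,-1,0,0,0],[0.8,0,0,-1,0,0,0],[0.8,0,0,0,0,0,0]]}}

```text
t: 28.72
ee_pos: [521.9, -73.4, 319.0]
orientation: [2.287, 2.147, 0.009]
ft_force: [-0.2, 0.1, 0.6]
width: 79.2
grasp_force: 0.0
```

```bash
python3 - <<'E'
from h import *
o=get_obs();print(o["t"],o["ee_pos"])
S=[vision.get_image("side"),vision.get_image("scene")]
save("p8",np.hstack([cv2.resize(S[0]["pixels"][120:320,230:400],(374,440),interpolation=2),cv2.resize(S[1]["pixels"][140:300,225:385],(420,440),interpolation=2)]))
for im in S:
    P=cloud(im);x,y,z=[P[...,i] for i in range(3)]
    for lo,hi in((42,66),(68,78),(90,100),(115,180)):
        s=P[(abs(x-519)<50)&(abs(y+75)<65)&(z>lo)&(z<hi)]
        print(lo,len(s),np.percentile(s,[1,99],axis=0).round(0).tolist() if len(s) else "")
    m=(abs(x-519)<60)&(abs(y+75)<35)&(abs(z-72.5)<4);r=cv2.minAreaRect(P[m][:,:2].astype(np.float32));print("block",np.round(r[0],1),np.round(r[1],1),round(r[2],1))
    m=(np.hypot(x-553,y+313)<60)&(z>90)&(z<112);print("lid z",np.median(z[m]).round(1))
E
```

```text
28.725 [521.8812108  -73.38510349 318.97407723]
42 468 [[470.0, -139.0, 42.0], [568.0, -11.0, 65.0]]
68 454 [[475.0, -131.0, 69.0], [562.0, -47.0, 78.0]]
90 233 [[498.0, -131.0, 91.0], [539.0, -25.0, 100.0]]
115 370 [[505.0, -101.0, 118.0], [535.0, -52.0, 180.0]]
block [518.  -74.2] [52.9 87.7] 85.9
lid z 100.2
42 341 [[484.0, -134.0, 42.0], [568.0, -12.0, 65.0]]
68 286 [[477.0, -125.0, 68.0], [568.0, -19.0, 78.0]]
90 319 [[503.0, -128.0, 90.0], [542.0, -19.0, 100.0]]
115 445 [[509.0, -98.0, 116.0], [540.0, -49.0, 179.0]]
block [521.5 -73. ] [52.  92.4] 84.9
lid z 99.3
```

View pics/p8.png

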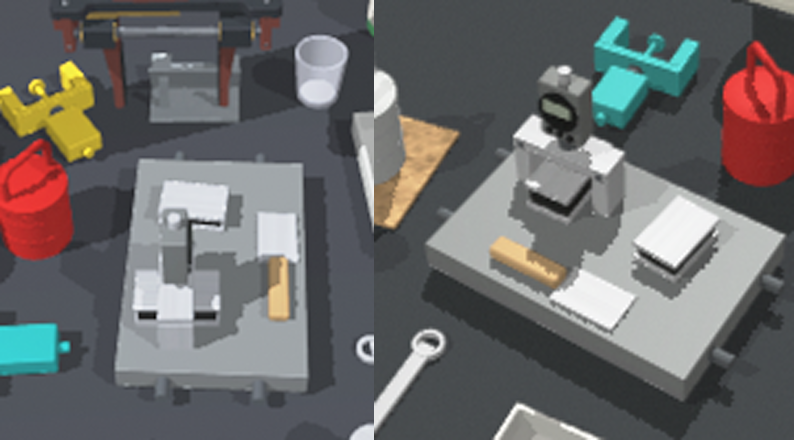

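The gauge stands upright straddling the block, at left-panel (177,285) and right-panel (565,150). The block is unmoved, the can is on the mat and the arm is clear, so I'll hand in.

```bash
python3 -c "
from h import *
print(ctrl.close_job())"
```

```text
the job is handed in; nothing more can be done
None
```

The job is handed in at about 29 s: the can is upright on the cork mat, the grey gauge stands flat on the plate straddling the unmoved block with its foot at about the middle of the top, and everything is released. My first grip on the can closed on air just above the handle, because the real fingertips sit about 30 mm behind the reported tool point; I corrected for that and nothing was moved by the miss.

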